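# Tap the fan's bearing cup home, square in its housing

## Task

The steel bearing cup has only been started in the green fan housing. Take the blue-handled brass drift from its wooden stand and, touching the cup with nothing but the drift, drive it fully home, flange hard down on the orange dust ring, with gentle pushes on alternate sides of its rim, so that it goes in square and never cocks. Then stand the drift back in its hole, let go, and leave the other things on the bench undisturbed.

Things in the scene. Friction and masses are not known exactly. Their poses are not given: they have to be found in the camera images.
- housing: green cast housing fixed to the bench: block 120 x 120 x 60 mm high with two 14 mm high feet along two sides (174 mm over the feet along its x). Origin at the centre of its underside, z up. The 61 mm bore is in the middle of the top face.
- cup: polished steel bearing cup, captive in the bore: it only sinks and tilts and stays where it is left. Its round flange has 72 mm outside diameter, a 44 mm opening (flat rim 14 mm wide, mid radius 29 mm) and is 5 mm thick; a 60 mm tube below it is in the bore. Origin: centre of the flange's underside, z up along its axis. At the start its origin is 77 to 80 mm above the bench, leaning up to 0.03 rad
- cup_face (a point): centre of the flange's top plane, 5 mm above the cup's origin (over the open middle). A steady push of 6 to 10 N on one side of the rim slides that side down while the opposite side stays up; it stops hard on the dust ring (10 mm/s is slow enough). The cup is spoilt if it leans over 0.11 rad (about 8 mm across the flange), is pushed harder than 40 N, or the gripper touches it
- dust_ring: orange dust ring lying loose and flat on the housing's top face round the cup, 88 mm outside and 64 mm inside diameter. Its thickness is not known: 6 to 11 mm, even all round, different each time. Origin at the centre of its underside. The cup is home when its flange bears on this ring, square: flange underside then 66 to 71 mm, top 71 to 76 mm above the bench
- drift: the same drift as point drift_mid: origin at the centre of its flat foot, z up along it towards the handle
- drift_mid (a point): middle (half-way up) of the brass drift, a loose round tool standing upright in the stand: 150 mm long, 200 g. Lower 85 mm is a brass rod 16 mm in diameter with a flat white nylon foot, the end to push with; upper 65 mm is a blue round handle 24 mm in diameter, its middle 42 mm above this point, the foot 75 mm below it. z points up along the drift
- stand: wooden block 90 x 90 x 50 mm high fixed to the bench, origin at the centre of its underside
- stand_mouth (a point): centre of the mouth of the stand's hole, 50 mm above the bench: 26 mm in diameter, 40 mm deep, blind and upright. The drift's foot rests on its floor, 10 mm above the bench
- red_bottle: bystander: red squeeze bottle, 64 mm diameter, 125 mm high, origin at the centre of its underside
- green_bottle: bystander: green squeeze bottle, 64 mm diameter, 125 mm high, origin at the centre of its underside
- tape_roll: bystander: tan roll of masking tape lying flat, 96 mm diameter, 50 mm high, origin at the centre of its underside
There are look-alikes about, which are no part of the job. What is shaped like the stand but purple is not meant.

How it is judged:
By the outcome, as a careful person would: the job done as asked, in the order asked, and still so for the second after the job is handed in, with the robot touching nothing.
It also fails if it takes over 69 s, if anything falls off the work surface, if the arm or the gripper's body presses on something with over 40 N, if the wrist force passes 120 N, or if a joint passes its speed limit or range.

## Robot

A 7-joint arm with a two-finger parallel gripper is mounted at the origin on the work surface. World frame = base frame: x ahead of the robot, y to its left, z up, the work surface at z = 0. Lengths are in mm, angles in degrees, forces in N, time in s.
With the tool pointing down it reaches from about 350 to 900 mm from the base axis. Payload 19.9 kg.
Tool frame: the origin (TCP) lies midway between the tips of the shut fingers; the grasp point (between the pads) lies 19 mm behind it; y points along the fingers, z is the direction in which the jaws open and shut, and the axes are right-handed (so a half turn about y gives the same grasp; the last joint's range is limited). The gripper opens to 85 mm and grips with 20 to 120 N. Pads are 22 mm wide; open, the fingers measure 114 mm over their backs; the gripper's body (76 mm by 85 mm) begins 54 mm behind the grasp point. The pads swing forward as they close: fully open they stand 13 mm farther back than shut.
Start: joints at [-76.347, 23.915, -0.59, 92.452, 0.269, 63.638, -3.037], TCP at [172.592, 600.677, 231.26] pointing down, gripper open.
Joint ranges: [-161.28, 161.28], [-22.2, 115.67], [-73.04, 71.86], [3.21, 147.25], [-68.34, 248.33], [10.77, 114.83], [-161.83, 161.83]. Speed limits (degrees/s): [108.29, 108.29, 136.94, 136.94, 172.46, 172.46, 172.46].

## Interface

Orientations are given as [roll, pitch, yaw] about the fixed x, y, z axes, in that order (R = Rz(yaw) Ry(pitch) Rx(roll)).
In Python, from workcell import * gives the robot as it stands. Calls block until the motion is done:
- movep(position, orientation): joint-space move of the TCP to a pose.
- move_linear(position, attitude=None, max_speed=150, contact_N=None): straight line of the TCP; attitude=None keeps the orientation; max_speed is the mean speed in mm/s. With contact_N (N) it stops when the force on the tool has changed by that much, and returns True; else False.
- movej(angles): joint-space move.
- open_gripper() and grab(force=None): open the fingers fully, or close them until they stop; force is the grip in N (None keeps the last).
- wait(seconds).
- ik(position, orientation): joint angles nearest the present ones, or None.
- observe(): the state.
- snapshot(name): name is "side" or "top"; returns the picture (420x560x3 uint8, red, green, blue); there is no depth.
- camera_info(name): a dict with "mtx" (3x3 intrinsics, pixels), "rvec" (rotation vector, rad) and "tvec" (3), from world to camera coordinates, as OpenCV has them. Camera axes: x right, y down, z forward; pixel columns grow to the right and rows downward; lengths in mm; the calibration is good to about 2 mm. A picture is of the moment at which its call begins. camera_info takes no time and is no camera call.
A pose or a line that the arm cannot do raises Unreachable and nothing moves.
- close_job(): hands the job in, once; it reports no verdict.
Trained networks look in the newest picture that a camera, given by its name, has taken for a name from the list of things; names that differ only in an ending like _2 or _b are one class to them, and where a whole thing is asked for, a point or a joint stands for the part that bears it (a point fixed in the world has none). Each returns a list of dicts, best first, with "score" (0 to 1); they miss things now and then, are a little off and sometimes report something else, mostly with a low value. They report only what shows in the picture. A call takes as long as a camera call. They do not tell look-alikes from the thing itself.
- search_frame(camera, thing): "rect" ([left, top, width, height] in pixels, round what is visible of it).
- mark_of(camera, thing): "xy" ([column, row] in pixels: a listed point, or the origin of a listed thing).
The state is a dict: "t": time; "joints": joint angles; "dq": joint speeds; "joint_torque": joint torques, N m; "tcp_pos": TCP position; "eef_rot": TCP orientation; "force": force on the tool from outside, world axes, zero at the start; "torque": the same for the moment, N m; "opening": finger opening in mm.
Only numpy, scipy, OpenCV 4.12 (cv2) and the standard library are available. Lean on these libraries where they do the work, as an engineer would, in place of code of your own. Each camera call takes 0.05 s, during which the arm holds its last target.

## Working session

There is one attempt and no reset: what is moved stays moved. The work goes in short steps, each a Python script; the robot and the scene stay as the last script left them, time stands still between calls to the robot, and variables do not carry over. Pictures are saved under pics/ and viewed, and the job is handed in when it is done.

```bash
mkdir -p pics; ls; cat > h.py <<'E'
from workcell import *
import numpy as np, cv2
def cam(n):
    c=camera_info(n); K=np.array(c["mtx"],float); R=cv2.Rodrigues(np.array(c["rvec"],float))[0]; t=np.array(c["tvec"],float).reshape(3)
    return K,R,t
def ray(n,uv):
    K,R,t=cam(n); d=R.T@np.linalg.solve(K,np.array([uv[0],uv[1],1.])); o=-R.T@t
    return o,d/np.linalg.norm(d)
def atz(n,uv,z):
    o,d=ray(n,uv); return o+d*(z-o[2])/d[2]
def proj(n,p):
    K,R,t=cam(n); q=K@(R@np.array(p,float)+t); return q[:2]/q[2]
def tri(u1,u2,a="side",b="top"):
    o1,d1=ray(a,u1);o2,d2=ray(b,u2)
    A=np.stack([d1,-d2],1); s=np.linalg.lstsq(A,o2-o1,rcond=None)[0]
    p,q=o1+s[0]*d1,o2+s[1]*d2
    return (p+q)/2,np.linalg.norm(p-q)
def save(img,f): cv2.imwrite("pics/"+f,cv2.cvtColor(img,cv2.COLOR_RGB2BGR))
E
python3 - <<'E'
from h import *
for n in ("side","top"):
    save(snapshot(n),n+"0.png"); K,R,t=cam(n); print(n,K.round(1).tolist(),(-R.T@t).round(),R[2].round(2))
    for th in ("cup_face","drift_mid","stand_mouth","housing","red_bottle","green_bottle","tape_roll","dust_ring"):
        print(th,[(round(d["score"],2),np.round(d["xy"],1).tolist()) for d in mark_of(n,th)])
s=observe();print({k:np.round(v,2).tolist() for k,v in s.items()})
E
```

```text
pics
side [[497.2, 0.0, 270.8], [0.0, 497.2, 204.3], [0.0, 0.0, 1.0]] [ 317. -994.  716.] [ 0.22  0.83 -0.51]
cup_face [(0.66, [231.1, 195.3])]
drift_mid [(0.74, [275.0, 259.9])]
stand_mouth [(0.74, [204.2, 301.8]), (0.72, [276.1, 276.0]), (0.67, [347.0, 277.0]), (0.43, [189.0, 184.5])]
housing [(0.69, [233.4, 223.2])]
red_bottle [(0.59, [270.5, 379.7])]
green_bottle [(0.71, [189.7, 184.6])]
tape_roll [(0.7, [318.6, 214.0])]
dust_ring []
top [[457.7, 0.0, 280.5], [0.0, 457.7, 208.6], [0.0, 0.0, 1.0]] [ 434.   12. 1179.] [ 0.14 -0.03 -0.99]
cup_face [(0.86, [225.2, 244.5])]
drift_mid [(0.45, [351.1, 225.9])]
stand_mouth [(0.86, [371.3, 298.6]), (0.68, [350.4, 231.4]), (0.66, [369.7, 175.3]), (0.52, [131.8, 277.9])]
housing [(0.68, [231.9, 243.4])]
red_bottle []
green_bottle [(0.79, [131.1, 276.4])]
tape_roll [(0.82, [240.6, 152.1])]
dust_ring [(0.58, [227.6, 243.7])]
{'t': 0.9, 'joints': [-76.35, 23.91, -0.59, 92.45, 0.27, 63.64, -3.04], 'dq': [0.02, 0.01, -0.09, 0.08, -0.04, -0.04, -0.04], 'joint_torque': [-0.0, -86.42, 0.68, -43.52, 0.02, 0.0, 0.0], 'tcp_pos': [172.61, 600.69, 231.29], 'eef_rot': [-90.0, -0.0, -16.03], 'force': [-0.5, -0.26, -0.61], 'torque': [0.0, 0.01, -0.04], 'opening': 85.42}
```

View images.

View pics/side0.png

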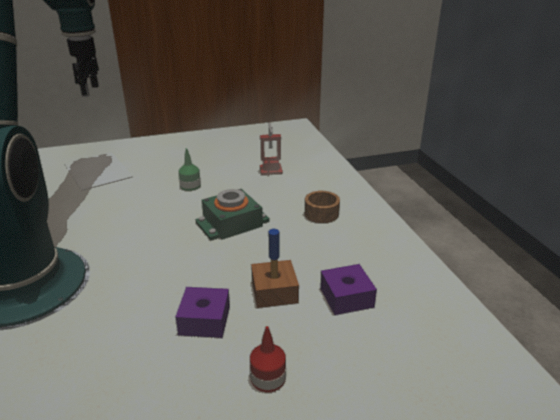

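View pics/top0.png

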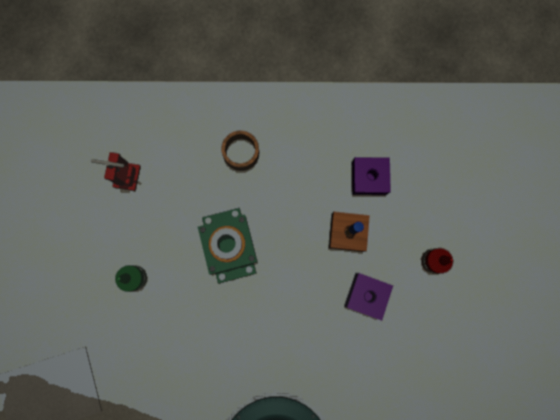

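The drift stands in the wooden block at side (275,260) and top (351,230). The look-alikes are purple stands at side (204,302) and (347,277), top (371,297) and (371,175); I reject them by colour. The cup is at side (231,197), top (226,244). A red clamp stands at top (123,172).

```bash
python3 - <<'E'
from h import *
s=cv2.imread("pics/side0.png");t=cv2.imread("pics/top0.png")
a=cv2.resize(s[170:310,190:330],(560,560),interpolation=cv2.INTER_CUBIC)
cv2.imwrite("pics/c_side.png",a)
b=np.hstack([cv2.resize(t[200:290,180:270],(400,400),interpolation=cv2.INTER_CUBIC),cv2.resize(t[190:270,310:390],(400,400),interpolation=cv2.INTER_CUBIC)])
cv2.imwrite("pics/c_top.png",b)
print("mouth",tri((276.1,276),(350.4,231.4)), atz("side",(276.1,276),50),atz("top",(350.4,231.4),50))
print("mid",tri((275,259.9),(351.1,225.9)), atz("side",(275,259.9),85),atz("top",(351.1,225.9),85))
print("cup",tri((231.1,195.3),(225.2,244.5)),atz("side",(231.1,195.3),83),atz("top",(225.2,244.5),83))
print("hous",tri((233.4,223.2),(231.9,243.4)))
print("tape",tri((318.6,214.0),(240.6,152.1)),atz("top",(240.6,152.1),0))
print("gb",tri((189.7,184.6),(131.1,276.4)), "rb",atz("side",(270.5,379.7),0))
print("clamp",atz("top",(123,172),0))
E
```

```text
mouth (array([ 538.76355616, -191.15989687,   47.00031344]), np.float64(6.45449086885484)) [ 541.04046651 -194.86027048   50.        ] [ 535.30530286 -189.9911334    50.        ]
mid (array([ 543.56144658, -185.35188144,   85.42774037]), np.float64(3.7284982758800864)) [ 541.80593685 -184.79917402   85.        ] [ 545.45101863 -185.78879516   85.        ]
cup (array([505.7256312 , 116.14739253,  83.23860864]), np.float64(6.720868568957232)) [509.16861743 116.36773949  83.        ] [502.4085813  116.63604435  83.        ]
hous (array([509.64492   , 107.25903115,   2.70443825]), np.float64(1.005397166553276))
tape (array([746.35756349,  87.04010296,   2.53379756]), np.float64(8.277724444607617)) [751.22743329  86.3832418    0.        ]
gb (array([427.17474635, 360.67415545,   1.54142271]), np.float64(2.269169673363371)) rb [ 468.15165591 -411.75683811    0.        ]
clamp [697.94032878 392.30702977   0.        ]
```

View pics/c_side.png

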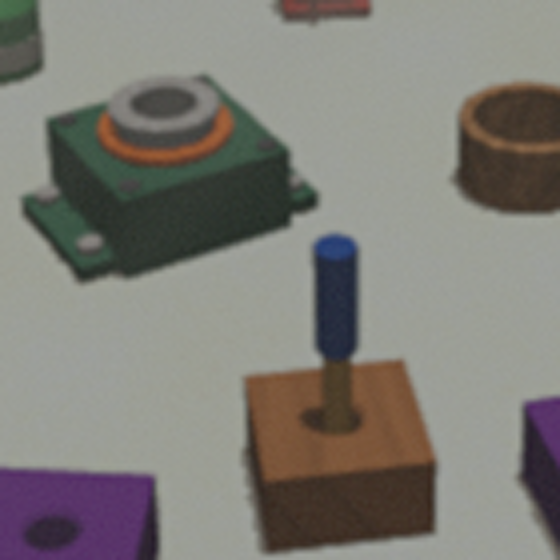

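View pics/c_top.png

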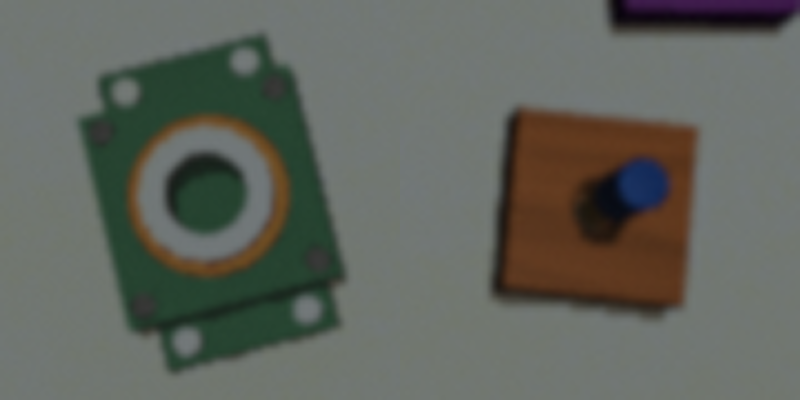

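```bash
python3 - <<'E'
from h import *
t=cv2.cvtColor(cv2.imread("pics/top0.png"),cv2.COLOR_BGR2HSV);tb=cv2.imread("pics/top0.png").astype(int)
s=cv2.cvtColor(cv2.imread("pics/side0.png"),cv2.COLOR_BGR2HSV)
def comp(m,seed):
    n,l,st,c=cv2.connectedComponentsWithStats(m.astype(np.uint8)); 
    k=l[seed[1],seed[0]]; return (l==k)
def ell(m):
    cs,_=cv2.findContours(m.astype(np.uint8),cv2.RETR_EXTERNAL,cv2.CHAIN_APPROX_NONE); c=max(cs,key=len); return cv2.fitEllipse(c),c
# blue in top: brighter cap
H,S,V=t[...,0].astype(int),t[...,1].astype(int),t[...,2].astype(int)
blue=(H>100)&(H<130)&(S>120)&(np.arange(560)[None]>330)&(np.arange(560)[None]<370)&(np.abs(np.arange(420)[:,None]-230)<20)
cap=blue&(V>V[blue].max()*0.6)
ys,xs=np.nonzero(cap);print("cap top",xs.mean(),ys.mean(),len(xs),atz("top",(xs.mean(),ys.mean()),160))
ys,xs=np.nonzero(blue);print("blue",xs.min(),xs.max(),ys.min(),ys.max())
# cup flange: grey, low sat bright in top
w=(S<50)&(V>110); print(t[243,212],t[243,226],t[243,240],t[250,100],t[243,209])
m=w&(np.hypot(np.arange(560)[None]-226,np.arange(420)[:,None]-243.5)<17)
m=comp(m,(213,243)); e,c=ell(m); print("flange",e); print(atz("top",e[0],83))
org=(H>8)&(H<24)&(S>110)&(np.hypot(np.arange(560)[None]-226,np.arange(420)[:,None]-243.5)<22)
e,c=ell(org|m);print("ring",e,atz("top",e[0],68))
# green top face
g=(H>45)&(H<90)&(S>80)&(np.hypot(np.arange(560)[None]-229,np.arange(420)[:,None]-243.5)<50)
e,c=ell(g|org|m);r=cv2.minAreaRect(c);print("housing",r)
# side
H,S,V=s[...,0].astype(int),s[...,1].astype(int),s[...,2].astype(int)
blue=(H>100)&(H<130)&(S>120)&(np.abs(np.arange(560)[None]-274)<12)&(np.abs(np.arange(420)[:,None]-245)<22)
ys,xs=np.nonzero(blue)
for r in range(ys.min(),ys.max()+1): 
    q=xs[ys==r]; print(r,q.min(),q.max(),end="; ")
for z in (95,128,160): print(z,proj("side",(543,-187,z)),proj("top",(543,-187,z)))
E
```

```text
cap top 357.82089552238807 226.46268656716418 67 [ 536.47419055 -187.32462508  160.        ]
blue 350 362 222 232
[ 72  11 118] [ 70 112  66] [ 90   7 108] [ 70  13 117] [ 16 155  97]
flange ((225.48117065429688, 242.67794799804688), (27.901626586914062, 28.672677993774414), 56.380130767822266)
[506.74829981 116.01004041  83.        ]
ring ((226.4503173828125, 243.53712463378906), (35.26880645751953, 35.75958251953125), 40.002784729003906) [505.6549582  115.07136182  68.        ]
housing ((227.2647247314453, 245.55886840820312), (66.69729614257812, 48.26458740234375), 75.96376037597656)
229 272 274; 230 270 277; 231 269 277; 232 269 278; 233 270 277; 234 270 277; 235 272 273; 95 [275.79577587 256.55948289] [352.37714773 226.49144902]
128 [275.66444934 243.57792799] [354.94399831 225.05387244]
160 [275.53291493 230.5758242 ] [357.58874016 223.57267248]
```

```bash
python3 - <<'E'
from h import *
print(atz("side",(273.7,231.9),160))
O=[-90,0,-90]
movep([537,-189,235],O); s=observe(); print(s["t"],np.round(s["joints"],1),np.round(s["tcp_pos"],1))
save(snapshot("side"),"side1.png");save(snapshot("top"),"top1.png")
E
python3 -c "
import cv2,numpy as np
a=cv2.imread('pics/side1.png')[120:320,180:380];b=cv2.imread('pics/top1.png')[140:300,270:430]
cv2.imwrite('pics/c1.png',np.hstack([cv2.resize(a,(400,400)),cv2.resize(b,(400,400))]))"
```

```text
[ 538.14438145 -190.57246245  160.        ]
3.95 [-26.8  27.2  57.3 101.7 -25.1  65.   38.7] [ 537.3 -188.3  234.9]
```

View pics/c1.png

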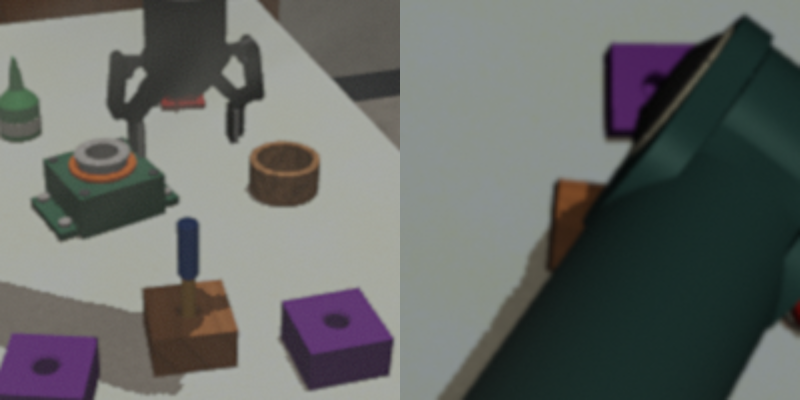

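```bash
python3 - <<'E'
from h import *
print(move_linear([537.3,-189.7,108],max_speed=120,contact_N=8)); s=observe(); print(s["t"],np.round(s["tcp_pos"],1),np.round(s["force"],1))
save(snapshot("side"),"side2.png")
grab(60); wait(0.2); s=observe(); print(s["t"],np.round(s["tcp_pos"],2),np.round(s["eef_rot"],2),np.round(s["force"],1),s["opening"])
save(snapshot("side"),"side3.png")
E
python3 -c "
import cv2,numpy as np
a=cv2.imread('pics/side2.png')[180:320,210:350];b=cv2.imread('pics/side3.png')[180:320,210:350]
cv2.imwrite('pics/c2.png',np.hstack([cv2.resize(a,(400,400)),cv2.resize(b,(400,400))]))"
```

```text
False
5.2583 [ 537.7 -189.8  108.7] [-0.1 -0.2 -0.3]
6.1 [ 537.52 -189.77  108.23] [-89.97  -0.   -90.  ] [-0.1  0.9  5.4] 22.695318447875206
```

View pics/c2.png

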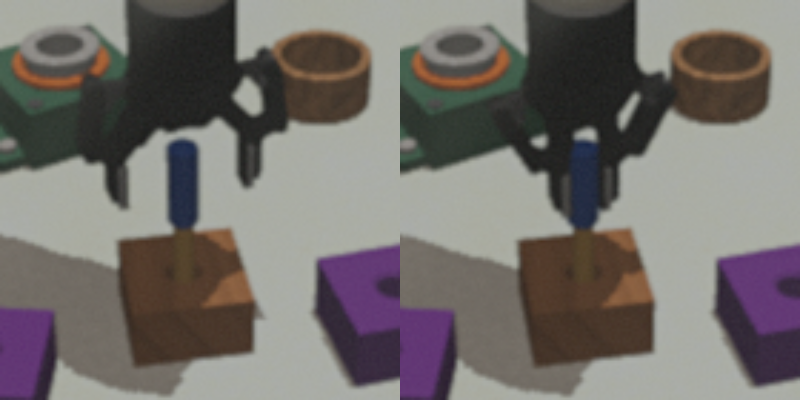

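```bash
python3 - <<'E'
from h import *
move_linear([537.5,-189.8,218],max_speed=120); s=observe(); print(s["t"],np.round(s["force"],1),s["opening"])
move_linear([535,116,218],max_speed=200); s=observe(); print(s["t"],np.round(s["tcp_pos"],2),np.round(s["joints"],1),np.round(s["force"],1))
save(snapshot("side"),"side4.png");save(snapshot("top"),"top4.png")
print(proj("side",[535,116,120]))
E
python3 -c "
import cv2,numpy as np
a=cv2.imread('pics/side4.png')[130:270,170:310];b=cv2.imread('pics/top4.png')[180:320,160:300]
cv2.imwrite('pics/c4.png',np.hstack([cv2.resize(a,(400,400)),cv2.resize(b,(400,400))]))"
```

```text
7.2167 [ 0.1  1.1 -2.5] 22.850343278599066
8.8917 [535.06 114.88 218.08] [-59.9  25.8  57.6 105.8 -24.6  62.    7.1] [-0.2 -0.4 -2.2]
[240.2373671 181.3769501]
```

View pics/c4.png

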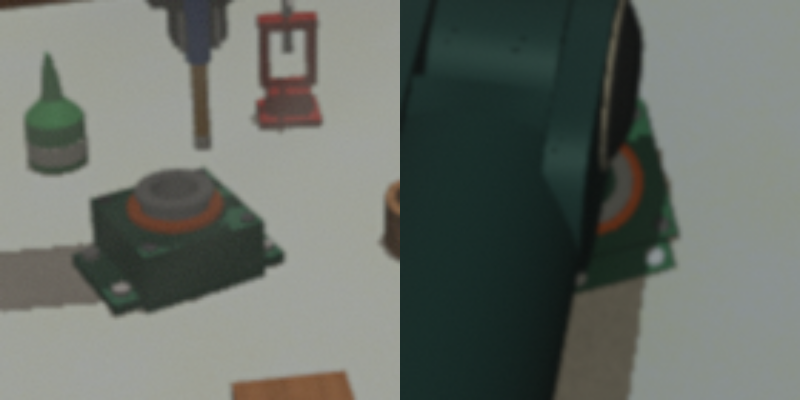

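```bash
cat >> h.py <<'E'
C=np.array([506.,116.])
D={"E":(1,0),"W":(-1,0),"N":(0,1),"S":(0,-1)}
def xy(k,r=29): return C+r*np.array(D[k])
def over(k,z,sp=120): p=xy(k); move_linear([p[0],p[1],z],max_speed=sp)
def push(k,zt,cN,sp=8):
    p=xy(k); r=move_linear([p[0],p[1],zt],max_speed=sp,contact_N=cN); s=observe()
    print(k,r,"t%.2f"%s["t"],np.round(s["tcp_pos"],2),"F",np.round(s["force"],1)); return s["tcp_pos"][2],r
E
python3 - <<'E'
from h import *
over("E",195)
for k in "EWNS":
    over(k,189 if k!="E" else 189)
    push(k,175,3,10)
    p=xy(k); move_linear([p[0],p[1],189],max_speed=40)
E
```

```text
E True t10.44 [534.94 115.99 180.54] F [1.3 0.1 1.4]
W True t12.29 [476.91 115.94 180.69] F [1.3 0.1 2.1]
N True t14.03 [505.93 144.98 180.07] F [0.4 1.  2.3]
S True t15.92 [505.95  86.97 180.11] F [0.5 0.4 2.7]
```

```bash
python3 - <<'E'
from h import *
for k,z in (("E",178.3),("W",177.3)):
    over(k,184); push(k,z,16,9)
    p=xy(k); move_linear([p[0],p[1],185],max_speed=50)
save(snapshot("side"),"side5.png")
E
python3 -c "
import cv2,numpy as np
a=cv2.imread('pics/side5.png')[130:250,170:310]
cv2.imwrite('pics/c5.png',cv2.resize(a,(700,600)))"
```

```text
E False t17.57 [535.07 115.99 178.41] F [-1.1  0.1  3. ]
W False t19.38 [477.11 115.99 177.38] F [ 0.5 -1.   2.2]
```

View pics/c5.png

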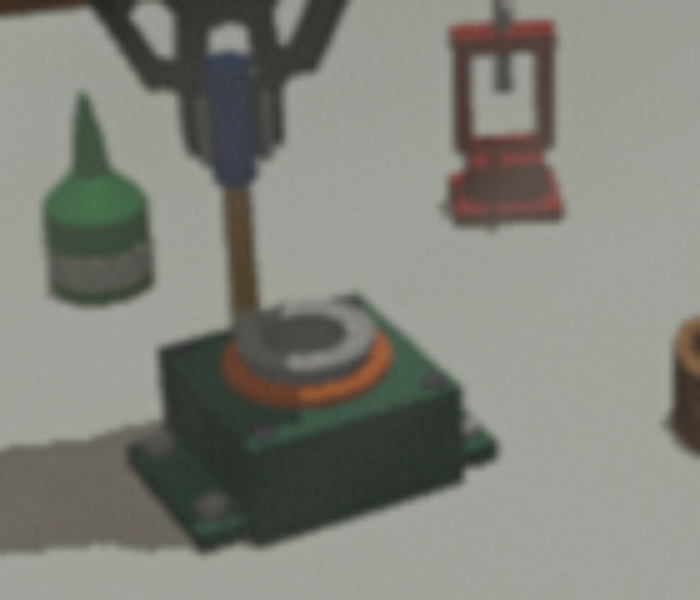

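```bash
python3 - <<'E'
from h import *
over("N",183); push("N",174,3,10)
push("N",176.0,16,9); p=xy("N"); move_linear([*p,182],max_speed=50)
over("S",182); push("S",174,3,10)
push("S",175.0,16,9); p=xy("S"); move_linear([*p,182],max_speed=50)
over("E",181); push("E",173,3,10)
p=xy("E"); move_linear([*p,181],max_speed=50)
E
```

```text
N True t20.81 [505.83 145.01 177.4 ] F [ 1.3 -0.5  2.5]
N False t21.11 [506.05 145.02 175.98] F [0.2 0.9 1.9]
S True t22.53 [505.91  87.27 177.18] F [0.8 0.1 2.6]
S False t22.92 [506.03  87.04 174.94] F [0.8 1.5 1.3]
E True t24.27 [534.86 115.96 175.28] F [ 1.7 -0.4  1.5]
```

```bash
python3 - <<'E'
from h import *
zc=181
for k,z in (("E",173.4),("W",172.6),("N",171.6),("S",170.8),("E",169.2),("W",168.6)):
    over(k,zc); zz,r=push(k,z,16,9)
    p=xy(k); zc=zz+5.5; move_linear([*p,zc],max_speed=50)
    if r: break
E
```

```text
E False t25.78 [535.1  116.   173.51] F [-0.5  0.6  2.6]
W False t27.53 [477.17 115.99 172.69] F [ 0.7 -1.1  2.4]
N False t29.17 [506.01 145.04 171.64] F [-0.2 -0.1  2. ]
S False t30.92 [506.17  87.06 171.05] F [-2.3  1.3  5.9]
E True t32.35 [535.26 115.95 170.75] F [-2.2 -1.5 10.1]
```

```bash
python3 - <<'E'
from h import *
zc=176.5
for k in "WNSEW":
    over(k,zc); zz,r=push(k,168.5,16,7)
    p=xy(k); zc=175.5; move_linear([*p,zc],max_speed=50)
E
```

```text
W True t34.09 [477.29 115.99 170.79] F [-1.9  0.4  8.9]
N True t35.57 [506.21 145.07 170.76] F [-2.1 -0.2  9.1]
S True t37.18 [506.24  87.03 170.75] F [-1.8  0.7  8.8]
E True t38.66 [535.19 115.98 170.77] F [-1.8 -0.8 10. ]
W True t40.27 [477.26 115.97 170.75] F [-1.6 -1.5  9.1]
```

```bash
python3 - <<'E'
from h import *
move_linear([500,100,218],max_speed=120)
save(snapshot("side"),"side5b.png")
move_linear([537.5,-189.8,218],max_speed=200)
move_linear([537.5,-189.8,160],max_speed=120); s=observe(); print(s["t"],np.round(s["tcp_pos"],2))
save(snapshot("side"),"side6.png");save(snapshot("top"),"top6.png")
print(proj("side",[537.5,-189.8,62]),proj("side",[537.5,-189.8,212]),proj("side",[537.5,-189.8,50]))
E
python3 -c "
import cv2,numpy as np
a=cv2.imread('pics/side6.png')[190:310,210:350];b=cv2.imread('pics/side5b.png')[160:260,180:290]
cv2.imwrite('pics/c6.png',np.hstack([cv2.resize(a,(420,360),interpolation=2),cv2.resize(b,(380,360),interpolation=2)]))"
```

```text
43.3917 [ 537.69 -190.    160.44]
[273.7855824  270.37359112] [273.00308814 209.64715881] [273.8433058  274.85328699]
```

View pics/c6.png

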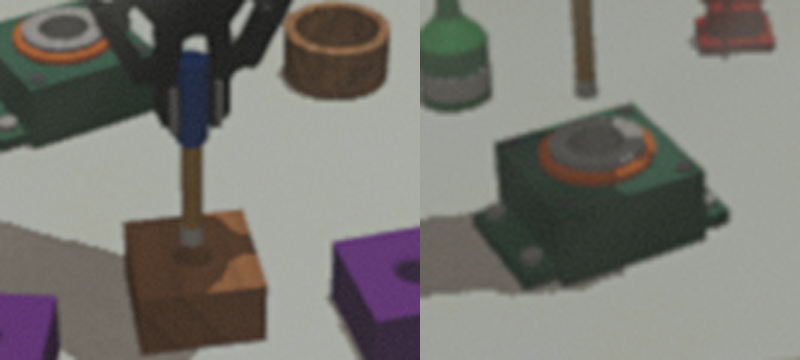

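The foot hangs above the hole, and the initial crop puts the mouth at about (273,274.5), against a projected (273.8,274.9). I'm inserting with a contact guard.

```bash
python3 - <<'E'
from h import *
r=move_linear([537.5,-189.8,125],max_speed=60,contact_N=6); s=observe(); print(r,s["t"],np.round(s["tcp_pos"],2),np.round(s["force"],1))
if not r:
    r=move_linear([537.5,-189.8,107.5],max_speed=25,contact_N=4); s=observe(); print(r,s["t"],np.round(s["tcp_pos"],2),np.round(s["force"],1))
save(snapshot("side"),"side7.png")
E
python3 -c "
import cv2,numpy as np
a=cv2.imread('pics/side7.png')[190:310,210:350]
cv2.imwrite('pics/c7.png',cv2.resize(a,(700,600),interpolation=2))"
```

```text
False 44.225 [ 537.55 -189.99  125.1 ] [ 0.2 -0.3 -3.6]
True 44.875 [ 537.4  -189.87  108.2 ] [-1.1  0.3  8.5]
```

View pics/c7.png

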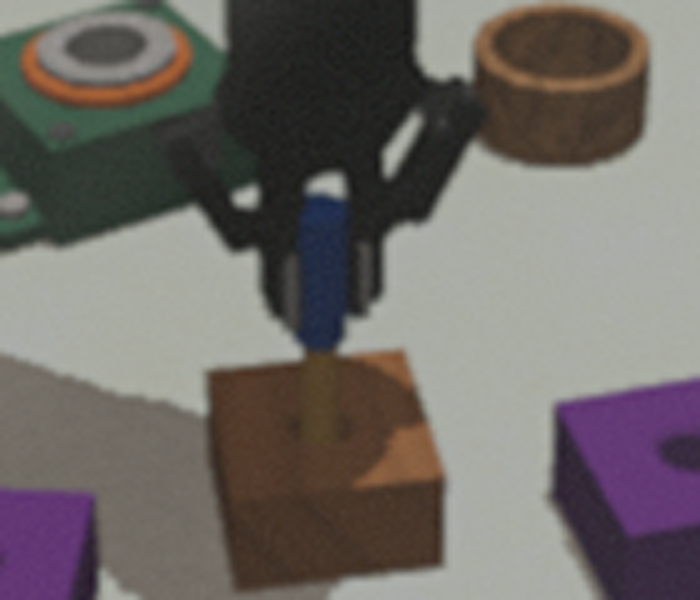

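```bash
python3 - <<'E'
from h import *
open_gripper(); wait(0.3)
move_linear([537.5,-189.8,240],max_speed=120)
s=observe();print(s["t"],np.round(s["force"],1),s["opening"])
movej([-76.347, 23.915, -0.59, 92.452, 0.269, 63.638, -3.037]); wait(0.2)
print(observe()["t"])
a=snapshot("side");b=snapshot("top");save(a,"side8.png");save(b,"top8.png")
for n in ("side","top"):
  for th in ("cup_face","drift_mid"): print(n,th,[(round(d["score"],2),np.round(d["xy"],1).tolist()) for d in mark_of(n,th)])
A=cv2.resize(a[170:310,190:330],(400,400),interpolation=2);B=cv2.resize(b[130:300,110:470],(400,189),interpolation=2)
B=np.vstack([B,cv2.resize(b[200:290,180:280],(400,211))])
save(np.hstack([A,B]),"c8.png")
E
```

```text
47.1083 [0.  0.5 0.7] 85.40417123624938
50.3583
side cup_face [(0.91, [232.1, 199.2])]
side drift_mid [(0.92, [274.5, 260.3])]
top cup_face [(0.9, [226.4, 244.0])]
top drift_mid [(0.68, [226.2, 240.5]), (0.42, [225.5, 245.4]), (0.32, [349.4, 231.4])]
```

View pics/c8.png

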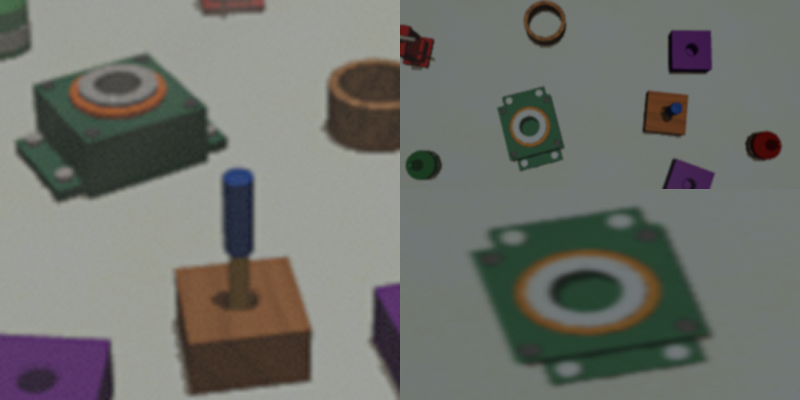

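View pics/side8.png

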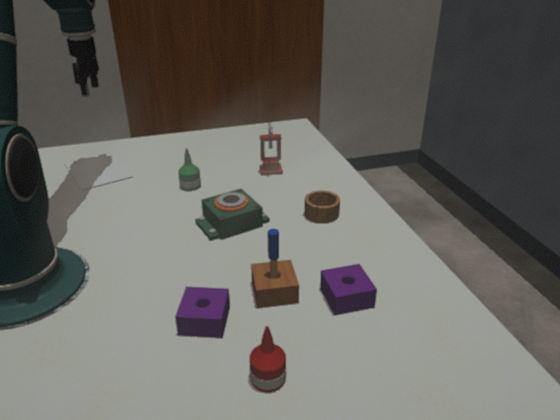

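The cup sits flat on the orange ring (side (232,199)). The drift stands upright in its wooden stand (side (274,260)), and nothing else has moved.

```bash
python3 -c "
from h import *
close_job()"
```

```text
the job is handed in; nothing more can be done
```

The cup is fully home on the orange dust ring, the drift is back in its hole and released, and I handed the job in at about 51 s of the allowed 69 s.

- **Driving the cup:** I pushed with the drift at four points around the rim, on opposite sides in turn, sinking a side roughly 2 to 3 mm at a time. Pushes showed about 4–8 N until the ring stopped the cup.
- **Seating check:** With firmer presses of about 11–12 N, still well under 40 N, all four sides stopped hard within 0.05 mm of each other. That puts the flange top about 72.5 mm above the bench, inside the expected 71 to 76 mm.
- **Drift check:** On return, its foot touched the hole's floor at the same tool height as when I gripped it. The last pictures show it upright and free of the gripper.
- **Other things:** The bottles, tape roll and purple stands look unmoved in the last pictures, judged by eye only.
- **Disagreement:** In the last top picture the network's best `drift_mid` guesses, scored 0.68 and 0.42, landed on the cup. I took these as false, because the side view (0.92) and the picture itself show the drift in its stand.

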